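Free the ratchet and lower the test press onto the handset

ROBOT

A 6-joint arm with a two-finger parallel gripper is mounted at the origin on the work surface. World frame = base frame: x ahead of the robot, y to its left, z up, the work surface at z = 0. Lengths are in m, angles in rad, forces in N, time in s.
With the tool pointing down it reaches from about 0.275 to 1 m from the base axis. Payload 8.4 kg.
Tool frame: the origin (TCP) lies midway between the tips of the shut fingers; the grasp point (between the pads) lies 19 mm behind it (robot.grasp_offset is the distance from the TCP to the grasp point, in m); z points along the fingers, y is the line along which they close (so a half turn about z gives the same grasp; the last joint's range is limited). The gripper opens to 85 mm and grips with 20 to 120 N. Pads are 22 mm wide; open, the fingers measure 114 mm over their backs; the gripper's body (76 mm by 85 mm) begins 54 mm behind the grasp point. The pads swing forward as they close: fully open they stand 13 mm farther back than shut.
Start: joints at [-1.208, 0.353, 1.633, -0, 1.155, -0.002], TCP at [0.223, -0.584, 0.205] pointing down, gripper open.
Joint ranges: [-2.63, 2.63], [-0.92, 2.1], [0.06, 2.66], [-1.3, 4.44], [0, 2.69], [-3.02, 3.02]. Speed limits (rad/s): [2.22, 2.22, 2.79, 3.14, 3.14, 3.14].

INTERFACE

Orientations are given as a unit quaternion [w, x, y, z].
In Python, from workcell import robot gives the robot as it stands.
- The arm moves only by the shell command python3 -m creep 'ROWS' [FORCE]. ROWS is JSON, a list of rows, each a list of 7 numbers: the shift along the tool's x, y, z in cm, then the turn, a rotation vector about the tool's x, y, z in rad, then the closure, from 0 (fully open) to 1 (shut). In form: [[tx, ty, tz, rx, ry, rz, claw], ...]. A call has 1 to 20 rows; each row is the pose to reach, as a shift and turn from the pose commanded when the call began, along the tool's axes at that moment; what a row does not reach only later rows make up. A row lasts 1/12 s, in which the tool goes at most 41.7 mm and 7.16 degrees, less where a joint would pass 70% of its speed; a pose out of reach is approached as far as the arm can. A call with a gripper value outside its range is refused whole. The fingers move at their own pace and stop on an object; FORCE is the grip in N (left out, the last holds). Time passes only in rows, so rows that repeat a pose let the fingers close. It gives the time, the measured TCP pose, the force, the opening and the grip force at its end, in the units of the state.
- robot.state(): the state, without advancing time (a new reading comes with each control period).
- robot.capture(name): name is "scene" or "top"; returns the picture (480x640x3 uint8, red, green, blue); there is no depth.
- robot.camera_params(name): a dict with "intrinsics" (3x3 intrinsics, pixels), "R" (3x3) and "t" (3): a world point X has camera coordinates R X + t. Camera axes: x right, y down, z forward; pixel columns grow to the right and rows downward; lengths in m; the calibration is good to about 2 mm. A picture is of the moment at which its call begins. camera_params takes no time and is no camera call.
- robot.finish_job(): hands the job in; it is judged then, once.
The state is a dict: "t": time; "joint_pos": joint angles; "joint_velocities": joint speeds; "effort": joint torques, N m; "position": TCP position; "ee_rot": TCP orientation; "force": force on the tool from outside, world axes, zero at the start; "moment": the same for the moment, N m; "gripper_width": finger opening in m; "grip_force": force on a finger pad.
Only numpy, scipy, OpenCV 4.12 (cv2) and the standard library are available. Lean on these libraries where they do the work, as an engineer would, in place of code of your own. Each camera call takes 0.05 s, during which the arm holds its last target. There are 200 camera calls.

TASK

Of the two ratchet presses on the table, only one has a handset standing in its nest. On that press, push down the thumb tab at the back as far as it goes so the pawl is free of the ratchet, then push the raised arm down by its crossbar until it is fully down and level, with its seal over the handset's mouthpiece. Only push: lift nothing, and leave the handset, the other press and all other things where they are.

Things in the scene. Friction and masses are not known exactly. Their poses are not given: they have to be found in the camera images.
- press: The press to use (the one with the handset in its nest): fixed grey base plate 230 x 90 x 12 mm, aluminium cheek plates up to 137 mm high carrying the hinge. Origin: centre of the base's underside, on the table; x points from the crossbar end (towards the robot) to the thumb-tab end, y along the hinge, z up. It does not move. The black nest (37 x 55 mm outside, top 42 mm above the table) is centred at x = -64 mm.
- press_hinge (a point): Hinge axis of the press's arm (axis along the press's y): at x = +24, y = 0, z = 125 mm in the press frame. The hub around it reaches 34 mm from it.
- press_nest (a point): Floor of the nest, centre, at x = -64, y = 0, z = 17 mm in the press frame.
- press_bar (a point): Centre of the arm's black crossbar: 18 mm diameter, 80 mm long along the press's y, 140 mm from the hinge on the arm's free end; moves with the arm. Raised at the start it lies about 105 mm higher than the hinge and 90 mm to the hinge's -x side; fully down it is 140 mm to the -x side of the hinge and 4 mm higher than it. The arm bar behind it is 12 mm wide.
- press_arm (a joint): Angle by which the arm has been lowered (rad): 0 = raised (about 49 degrees above level), 0.85 = fully down and level (end stop, seal 1 mm or less over the mouthpiece). Starts at 0 to 0.09. With the pawl engaged it is blocked at about 0.13. Friction holds it wherever it is left; with the pawl free, pushing down at the crossbar takes about 2 to 8 N.
- press_tab (a point): Centre of the top face of the pawl's steel thumb tab: 34 x 34 x 5 mm, level when engaged, behind the hinge at x = +115, y = 0, z = 107 mm in the press frame; moves with the pawl. It swings about a pin along y at x = +51, z = 77 mm, so pressed it goes down 21 mm and 7 mm further to +x.
- press_pawl (a joint): Angle by which the pawl has been pressed (rad): 0 = hooked in the ratchet teeth, 0.32 = tab fully down, pawl free (end stop). It needs about 2 to 4 N down on the tab; friction keeps it where it is left, there is no return spring.
- handset_mid (a point): Centre of the handset under test, standing upright in the press's nest, white with a black mouthpiece: 24 x 42 mm wide, 92 mm tall with its mouthpiece on top (top 110 mm above the table); loose, 1.5 mm of play to each side in the nest. Not to be lifted or pushed over.
- spare_press: The other press, of the same make and size, with an empty nest; origin and axes as for the first. Leave it alone.
- spare_press_arm (a joint): Arm of the other press, meaning as press_arm. Leave it raised.
- spare_press_pawl (a joint): Pawl of the other press, meaning as press_pawl. Leave it hooked in.
- box_vape: Bystander: grey box-shaped handset, 26 x 46 x 85 mm, standing between the presses; origin under its centre.
- pen_vape: Bystander: round steel pen handset, 25 mm diameter, 88 mm tall, standing between the presses; origin under its centre.
- dropper: Bystander: amber dropper bottle, 30 mm diameter, 75 mm tall; origin under its centre.
- jar: Bystander: glass jar with white cap, 60 mm diameter, 65 mm tall; origin under its centre.
- pod_tray: Bystander: white divided tray, 120 x 160 x 28 mm; origin under its centre.
- driver: Bystander: screwdriver 150 mm long lying flat on the table.
- mug: Bystander: white mug, 76 mm diameter, 85 mm tall; origin under its centre.

How it is judged:
On the way, in this order (a step that is already met when the one before it is completed fails the run):
1. the pawl of the loaded press is pressed free (tab at least three quarters down) while its arm is still raised (value of joint press_pawl above 0.24 rad and value of joint press_arm below 0.25 rad), for 0.1 s.
2. the arm is pushed down to its stop (value of joint press_arm above 0.79 rad), for 0.2 s.
At the end, for the whole second after the job is handed in: The loaded press's arm is down at rest (joint above 0.79 of 0.85 rad); the handset stands in its nest (within 12 mm of its centre, not lifted, tilt under 0.15 rad); the other press's arm is still raised (below 0.25 rad) and its pawl hooked (below 0.1 rad) (value of joint press_arm above 0.79 rad and velocity of joint press_arm between -0.05 and 0.05 rad/s and horizontal distance between handset_mid and press_nest below 0.012 m and z of handset_mid in the frame of press below 0.07 m and angle between handset_mid's own z axis and vertical below 0.15 rad and value of joint spare_press_arm below 0.25 rad and value of joint spare_press_pawl below 0.1 rad); the robot touches nothing.
It fails at once if the handset is lifted or tipped (z of handset_mid in the frame of press above 0.075 m or angle between handset_mid's own z axis and vertical above 0.3 rad).
It fails at once if the other press is operated (value of joint spare_press_arm above 0.25 rad or value of joint spare_press_pawl above 0.15 rad).
It fails at once if a bystander is moved by more than 30 mm (distance of any of box_vape, pen_vape, dropper, jar, pod_tray, driver, mug from where it was at the start of the episode above 0.03 m).
It fails at once if a standing bystander is knocked over (angle between any of box_vape, pen_vape, dropper, jar, mug's own z axis and vertical above 0.5 rad).
It also fails if it takes over 45 s, if anything falls off the work surface, if the arm or the gripper's body presses on something with over 40 N, if the wrist force passes 120 N, or if a joint passes its speed limit or range.

## Working session

There is one attempt and no reset: what is moved stays moved. The work goes in short steps, Python scripts to look and compute and a shell command to move; the robot and the scene stay as the last step left them, time stands still between calls to the robot, and variables do not carry over. Pictures are saved under pics/ and viewed, at most 10 in all, crops included, and the job is handed in when it is done.

```bash
mkdir -p pics; ls
python3 - <<'E'
from workcell import robot
import cv2,numpy as np
for n in("scene","top"):
    im=robot.capture(n); cv2.imwrite(f"pics/{n}0.png",im[:,:,::-1])
    p=robot.camera_params(n); R=np.array(p["R"]);print(n,p["intrinsics"],-R.T@np.array(p["t"]),R)
s=robot.state();print(s)
E
```

```text
pics
scene [[583.91509721   0.         314.93033444]
 [  0.         583.91509721 250.53585452]
 [  0.           0.           1.        ]] [ 1.22319777 -0.66132504  1.34028137] [[ 0.66035727  0.75087163  0.01095787]
 [ 0.58824329 -0.50815247 -0.62908736]
 [-0.46679558  0.4218683  -0.77725737]]
top [[441.20517443   0.         322.37949634]
 [  0.         441.20517443 245.36379219]
 [  0.           0.           1.        ]] [ 0.26100717 -0.03120056  1.17734688] [[ 0.07686006 -0.99703409 -0.0039437 ]
 [-0.97074515 -0.07392988 -0.22844743]
 [ 0.22747832  0.02138681 -0.97354826]]
{'t': 0.1, 'joint_pos': array([-1.20841554e+00,  3.53559775e-01,  1.63405887e+00,  1.57158761e-05,
        1.15518712e+00, -2.44889562e-03]), 'joint_velocities': array([ 5.57920135e-05, -2.68440056e-03, -3.71565195e-03,  2.76897689e-04,
        3.86457809e-04,  6.76818408e-05]), 'effort': array([-5.17800909e-04, -6.06357765e+01, -3.42821574e+01, -3.54150484e-05,
        4.00528588e-03,  4.62347813e-07]), 'position': array([ 0.22280967, -0.58345071,  0.20444909]), 'ee_rot': array([-5.98046561e-04,  9.83408892e-01,  1.81401719e-01, -1.01500163e-04]), 'force': array([-0.15679935, -0.34558652,  0.61663953]), 'moment': array([-0.00529944,  0.02869459,  0.00466245]), 'grip_force': 0.0, 'gripper_width': 0.0855516254083935}
```

View pics/scene0.png

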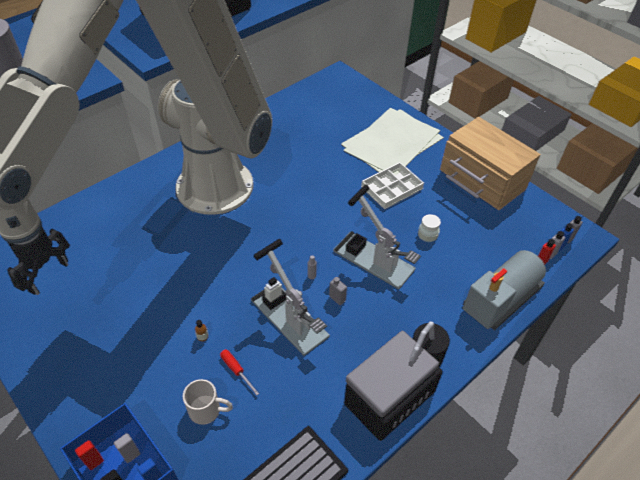

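View pics/top0.png

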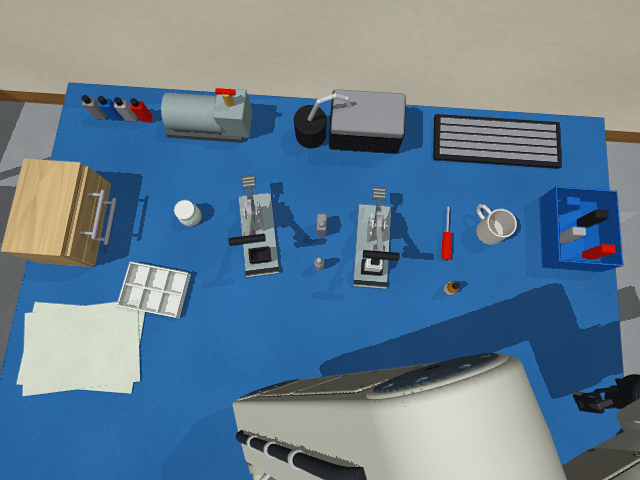

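The loaded press is the right-hand one in the top view: crossbar near (381,256), tab near (379,193). In the scene view its crossbar is near (268,249) and its tab near (316,326). I'll enlarge both views to get accurate pixels.

Run:
```python
import cv2,numpy as np
a=cv2.imread("pics/scene0.png")[230:360,240:340]; b=cv2.imread("pics/top0.png")[175:295,340:420]
a=cv2.resize(a,None,fx=4,fy=4,interpolation=cv2.INTER_CUBIC);b=cv2.resize(b,None,fx=4,fy=4,interpolation=cv2.INTER_CUBIC)
c=np.zeros((520,720,3),np.uint8);c[:520,:400]=a;c[:480,400:]=b
cv2.imwrite("pics/crop0.png",c)
```

```text
(no output)
```

View pics/crop0.png

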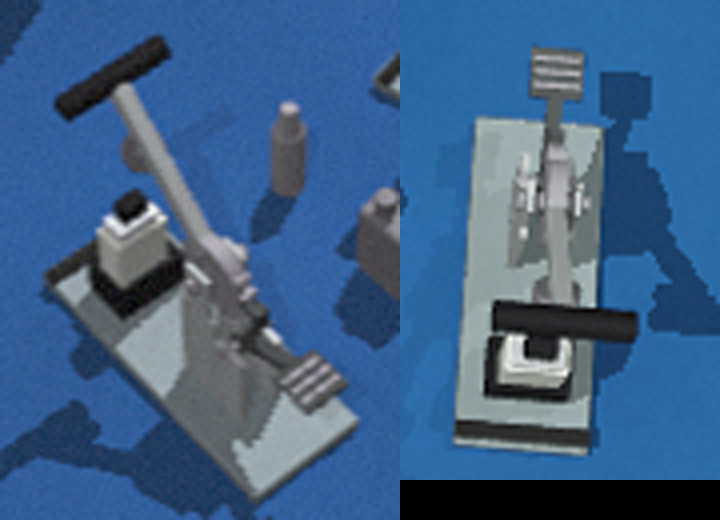

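Crop (4x): in the top part the base corners are (477,118), (603,126), (455,442) and (588,453). The bar centre is (114,77) in the scene part and (566,320) in the top part. The tab is at (314,381) and (558,72).

```bash
cat > h.py <<'E'
from workcell import robot
import numpy as np
P={n:robot.camera_params(n) for n in("scene","top")}
def ray(n,px):
    p=P[n];R=np.array(p["R"]);d=R.T@np.linalg.solve(np.array(p["intrinsics"]),[*px,1.]);return -R.T@np.array(p["t"]),d/np.linalg.norm(d)
def plane(n,px,z):
    o,d=ray(n,px);return o+d*(z-o[2])/d[2]
def tri(ps,pt):
    (a,u),(b,v)=ray("scene",ps),ray("top",pt)
    s=np.linalg.lstsq(np.c_[u,-v],b-a,rcond=None)[0];p,q=a+s[0]*u,b+s[1]*v
    return (p+q)/2,np.linalg.norm(p-q)
cs=lambda u,v:(240+u/4,230+v/4)
ct=lambda u,v:(340+(u-400)/4,175+v/4)
E
python3 - <<'E'
from h import *
np.set_printoptions(precision=4,suppress=True)
c=[plane("top",ct(*p),.012) for p in[(477,118),(603,126),(588,453),(455,442)]]
c2=[plane("scene",cs(*p),.012) for p in[(358,422),(258,496),(45,278)]]
print(*c);print(*c2)
print([np.linalg.norm(c[i]-c[i-1]) for i in range(4)])
o=np.mean(c,0);o2=(c2[0]+c2[2])/2;ax=(c[0]+c[1]-c[2]-c[3]);yaw=np.arctan2(ax[1],ax[0])
d=c2[1]-c2[2];print(o,o2,yaw,np.arctan2(d[1],d[0]))
for a,b in[((114,77),(566,320)),((62,108),(494,316)),((163,46),(637,326)),((314,381),(558,72)),((130,205),(541,345))]:print(tri(cs(*a),ct(*b)))
R=np.array([[np.cos(yaw),-np.sin(yaw)],[np.sin(yaw),np.cos(yaw)]])
for m in(o,(o+o2)/2):
  for n,x in dict(tab=115,hinge=24,bar0=-66,bardown=-116,nest=-64).items():print(n,m[:2]+R@[x/1000,0])
E
```

```text
[ 0.6571 -0.0986  0.012 ] [ 0.6579 -0.1858  0.012 ] [ 0.4299 -0.1854  0.012 ] [ 0.4305 -0.0971  0.012 ]
[ 0.6654 -0.1006  0.012 ] [ 0.6638 -0.1855  0.012 ] [ 0.441  -0.1861  0.012 ]
[np.float64(0.2266198717487607), np.float64(0.08726994946194638), np.float64(0.22799117563184962), np.float64(0.08831169033798555)]
[ 0.5438 -0.1417  0.012 ] [ 0.5532 -0.1433  0.012 ] -0.00429464392925377 0.002671118063950747
(array([ 0.4732, -0.1405,  0.223 ]), np.float64(0.00405550709754855))
(array([ 0.4631, -0.1332,  0.1863]), np.float64(0.06485960260999254))
(array([ 0.4826, -0.148 ,  0.2643]), np.float64(0.06703641848916018))
(array([ 0.6627, -0.1416,  0.1022]), np.float64(0.004606767527226788))
(array([ 0.4828, -0.1411,  0.0997]), np.float64(0.0015613410366668138))
tab [ 0.6588 -0.1422]
hinge [ 0.5678 -0.1418]
bar0 [ 0.4778 -0.1414]
bardown [ 0.4278 -0.1412]
nest [ 0.4798 -0.1415]
tab [ 0.6635 -0.143 ]
hinge [ 0.5725 -0.1426]
bar0 [ 0.4825 -0.1423]
bardown [ 0.4325 -0.142 ]
nest [ 0.4845 -0.1423]
```

Everything fits: the base measures 0.227 x 0.088, and the tab is at (0.662, -0.142, 0.102–0.107). The bar is at (0.473, -0.141, 0.223) and the yaw is about 0. Next I raise the tool, square it up and shut the fingers.

```bash
python3 -m creep '[[0,0,-2,0,0,0.06,1],[0,0,-4,0,0,0.12,1],[0,0,-6,0,0,0.18,1],[0,0,-8,0,0,0.24,1],[0,0,-10,0,0,0.3,1],[0,0,-12,0,0,0.365,1],[0,0,-13,0,0,0.365,1],[0,0,-13,0,0,0.365,1]]'
python3 -m creep '[[1.5,-1.5,0,0,0,0,1],[4,-4,0,0,0,0,1],[6.5,-6.5,0,0,0,0,1],[9,-9,0,0,0,0,1],[11.5,-11.5,0,0,0,0,1],[14,-14,0,0,0,0,1],[16.5,-16.5,0,0,0,0,1],[19,-19,0,0,0,0,1],[21.5,-21.5,0,0,0,0,1],[24,-24,0,0,0,0,1],[26.5,-26.5,0,0,0,0,1],[29,-29,0,0,0,0,1],[31.5,-31.5,0,0,0,0,1],[34,-34,0,0,0,0,1],[36.5,-36.5,0,0,0,0,1],[39,-39,0,0,0,0,1],[41.5,-41.5,0,0,0,0,1],[43.5,-43.5,0,0,0,0,1],[44.4,-44.2,0,0,0,0,1],[44.4,-44.2,0,0,0,0,1]]'
```

```text
t: 0.77
position: [0.2233, -0.5848, 0.3373]
ee_rot: [0.002, 1.0, 0.001, 0.001]
force: [-0.1, -1.0, -1.1]
gripper_width: 0.0001
grip_force: 0.0
t: 2.43
position: [0.668, -0.1399, 0.3328]
ee_rot: [-0.0, 1.0, 0.002, -0.001]
force: [-1.1, -1.1, 0.1]
gripper_width: -0.0005
grip_force: 0.0
```

```bash
python3 -m creep '[[0,0.1,2,0,0,0,1],[0,0.2,4,0,0,0,1],[0,0.2,6,0,0,0,1],[0,0.2,8,0,0,0,1],[0,0.2,10,0,0,0,1],[0,0.2,12,0,0,0,1],[0,0.2,14,0,0,0,1],[0,0.2,16,0,0,0,1],[0,0.2,18,0,0,0,1],[0,0.2,19.5,0,0,0,1],[0,0.2,20.3,0,0,0,1],[0,0.2,20.3,0,0,0,1],[0,0.2,20.3,0,0,0,1]]'
python3 - <<'E'
from workcell import robot
import cv2,numpy as np
A=robot.capture("scene")[:,:,::-1];B=robot.capture("top")[:,:,::-1]
a=cv2.resize(A[200:350,220:350],None,fx=3,fy=3);b=cv2.resize(B[155:295,330:430],None,fx=3,fy=3)
c=np.zeros((450,690,3),np.uint8);c[:450,:390]=a;c[:420,390:]=b
cv2.imwrite("pics/c1.png",c)
E
```

```text
t: 3.52
position: [0.6665, -0.1447, 0.1321]
ee_rot: [0.0, 1.0, -0.0, -0.0]
force: [1.2, -0.1, 0.2]
gripper_width: -0.0
grip_force: 0.0
```

View pics/c1.png

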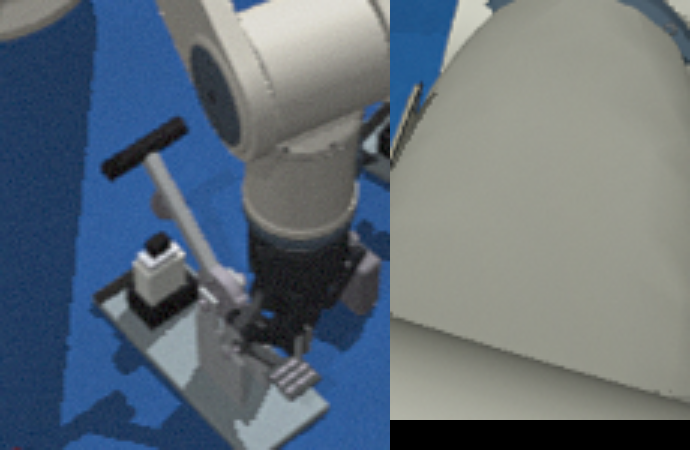

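The picture shows the fingertips near crop (297,345), directly above the tab at (293,378). The forearm is clear of the raised arm. Pressing the tab now.

```bash
python3 -m creep '[[0,-0.2,0.6,0,0,0,1],[0,-0.2,1.2,0,0,0,1],[0,-0.2,1.8,0,0,0,1],[0,-0.2,2.2,0,0,0,1],[0.1,-0.2,2.6,0,0,0,1],[0.2,-0.2,3,0,0,0,1],[0.2,-0.2,3.4,0,0,0,1],[0.2,-0.2,3.4,0,0,0,1]]'; python3 -m creep '[[0.1,0,0.4,0,0,0,1],[0.2,0,0.8,0,0,0,1],[0.2,0,0.8,0,0,0,1]]'
```

```text
t: 4.28
position: [0.6686, -0.1418, 0.097]
ee_rot: [-0.0, 1.0, -0.0, -0.001]
force: [0.1, 0.7, -0.4]
gripper_width: 0.0006
grip_force: 0.0
t: 4.53
position: [0.6709, -0.1419, 0.0892]
ee_rot: [-0.0, 1.0, -0.0, -0.0]
force: [-0.9, -0.4, 0.0]
gripper_width: -0.0002
grip_force: 0.0
```

```bash
python3 -m creep '[[0,0,0.2,0,0,0,1],[0,0,0.4,0,0,0,1]]'; python3 -m creep '[[0,0,0.2,0,0,0,1],[0,0,0.4,0,0,0,1]]'
python3 - <<'E'
from workcell import robot
import cv2
A=robot.capture("scene")[:,:,::-1]
cv2.imwrite("pics/c2.png",cv2.resize(A[240:350,250:350],None,fx=5,fy=5,interpolation=cv2.INTER_CUBIC))
E
```

```text
t: 4.7
position: [0.6712, -0.142, 0.0861]
ee_rot: [0.0, 1.0, -0.0, 0.0]
force: [-0.0, 0.6, -0.4]
gripper_width: 0.0002
grip_force: 0.0
t: 4.87
position: [0.6711, -0.142, 0.082]
ee_rot: [0.0, 1.0, -0.0, 0.0]
force: [-0.3, 0.1, -0.2]
gripper_width: 0.0003
grip_force: 0.0
```

View pics/c2.png

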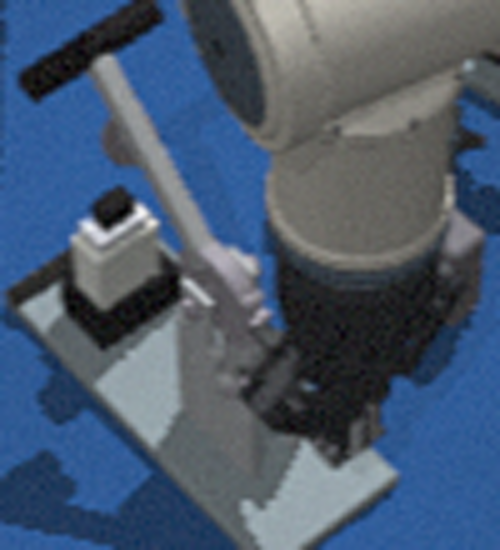

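The tab is hidden by the fingers and no force is showing, so I'll lift straight up to look.

```bash
python3 -m creep '[[0,0,-0.5,0,0,0,1],[0,0,-1,0,0,0,1]]'; python3 -m creep '[[0,0,-2,0,0,0,1],[0,0,-4,0,0,0,1],[0,0,-6,0,0,0,1],[0,0,-8,0,0,0,1],[0,0,-9,0,0,0,1],[0,0,-9,0,0,0,1]]'
python3 - <<'E'
from workcell import robot
import cv2
A=robot.capture("scene")[:,:,::-1]
cv2.imwrite("pics/c3.png",cv2.resize(A[240:350,250:350],None,fx=5,fy=5,interpolation=cv2.INTER_CUBIC))
E
```

```text
t: 5.08
position: [0.6709, -0.1419, 0.0922]
ee_rot: [-0.0, 1.0, -0.0, -0.0]
force: [-0.2, -0.6, -0.0]
gripper_width: -0.0003
grip_force: 0.0
t: 5.58
position: [0.6728, -0.1424, 0.1856]
ee_rot: [0.001, 1.0, -0.0, 0.003]
force: [0.8, -0.6, 0.5]
gripper_width: 0.0
grip_force: 0.0
```

View pics/c3.png

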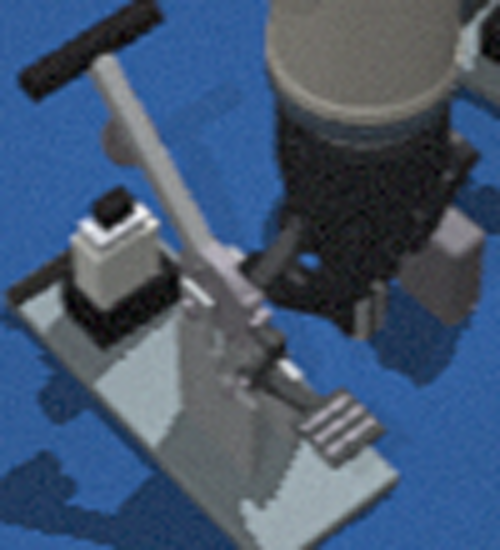

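Run:
```python
from h import *
def pr(n,X):
    p=P[n];c=np.array(p["R"])@X+np.array(p["t"]);q=np.array(p["intrinsics"])@c;return q[:2]/q[2]
for X in([.6728,-.1424,.1856],[.6711,-.142,.082],[.662,-.142,.107],[.662,-.142,.102],[.669,-.142,.086]):
    a=pr("scene",np.array(X));print(X,a,(a-[250,240])*5)
print(robot.state()["position"])
# tab front/back corners on plane heights
for z in(.107,.09):
  print([plane("scene",(250+u/5,240+v/5),z).round(4) for u,v in[(342,386),(386,432),(340,468),(300,425)]])
```

```text
[0.6728, -0.1424, 0.1856] [320.68480073 309.60852087] [353.42400363 348.04260434]
[0.6711, -0.142, 0.082] [319.57680912 331.97535955] [347.8840456  459.87679776]
[0.662, -0.142, 0.107] [317.29956831 324.28413801] [336.49784156 421.42069007]
[0.662, -0.142, 0.102] [317.27102697 325.35794835] [336.35513487 426.78974173]
[0.669, -0.142, 0.086] [319.04382348 330.58669757] [345.2191174  452.93348787]
[ 0.67187904 -0.14209865  0.18353414]
[array([ 0.6484, -0.1263,  0.107 ]), array([ 0.6825, -0.1276,  0.107 ]), array([ 0.683 , -0.1583,  0.107 ]), array([ 0.6518, -0.1569,  0.107 ])]
[array([ 0.6405, -0.1189,  0.09  ]), array([ 0.6751, -0.1203,  0.09  ]), array([ 0.6755, -0.1513,  0.09  ]), array([ 0.6439, -0.15  ,  0.09  ])]
```

Run:
```python
import cv2,numpy as np
a=cv2.imread("pics/c2.png")[280:500,210:430];b=cv2.imread("pics/c3.png")[280:500,210:430]
c=np.hstack([a,b]);c=cv2.resize(c,(800,400),interpolation=cv2.INTER_CUBIC)
c=np.uint8(255*(c/255.)**.5);cv2.imwrite("pics/c4.png",c)
```

```text
(no output)
```

View pics/c4.png

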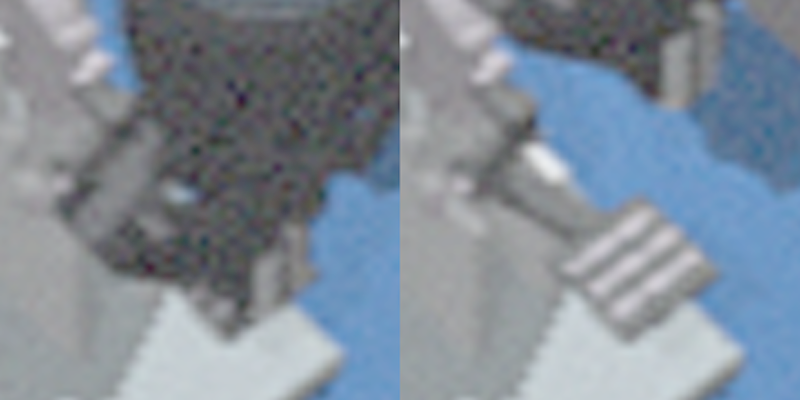

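Run:
```python
import cv2,numpy as np
from workcell import robot
a=cv2.imread("pics/scene0.png");d=robot.capture("scene")[:,:,::-1].copy()
cv2.imwrite("pics/s5.png",d)
g=lambda i:cv2.cvtColor(i,cv2.COLOR_BGR2GRAY)
for name,(r0,r1,c0,c1) in dict(tab=(317,334,310,327),bar=(238,258,253,283),hand=(278,305,262,286)).items():
    t=g(a)[r0:r1,c0:c1]; s=g(d)[r0-12:r1+12,c0-12:c1+12]
    m=cv2.matchTemplate(s,t,cv2.TM_CCOEFF_NORMED);_,v,_,l=cv2.minMaxLoc(m);print(name,v,l[0]-12,l[1]-12)
b=np.hstack([x[300:350,290:350] for x in(a,d)])
cv2.imwrite("pics/c6.png",cv2.resize(b,None,fx=6,fy=6,interpolation=cv2.INTER_CUBIC))
```

```text
tab 0.995353102684021 0 0
bar 0.9883776307106018 0 0
hand 0.9952625036239624 0 0
```

View pics/c6.png

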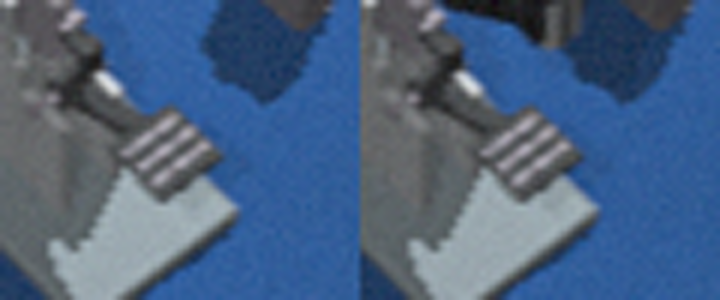

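The tab matches its starting image exactly (0 px shift), and no force was ever felt. The visible fingertips also sit about 6 px above the projected TCP, so I never touched the tab. I'll go back down and then continue lower in small steps, watching the force.

```bash
python3 -m creep '[[-0.1,0,2,0,0,0,1],[-0.2,0,4,0,0,0,1],[-0.3,0,6,0,0,0,1],[-0.4,0,8,0,0,0,1],[-0.4,0,9.5,0,0,0,1],[-0.4,0,10,0,0,0,1],[-0.4,0,10,0,0,0,1]]'; for i in 1 2; do python3 -m creep '[[0,0,0.2,0,0,0,1],[0,0,0.4,0,0,0,1],[0,0,0.4,0,0,0,1]]' | grep -E 'pos|force'; done
```

```text
t: 6.27
position: [0.6654, -0.1416, 0.0794]
ee_rot: [-0.0, 1.0, -0.0, -0.002]
force: [-0.8, 0.2, 0.3]
gripper_width: 0.0002
grip_force: 0.0
position: [0.6673, -0.142, 0.0784]
force: [0.6, -0.3, -0.2]
grip_force: 0.0
position: [0.6682, -0.1421, 0.0747]
force: [2.9, -0.1, 2.2]
grip_force: 1.3
```

```bash
python3 -m creep '[[0,0,0.2,0,0,0,1],[0,0,0.4,0,0,0,1],[0,0,0.4,0,0,0,1]]' | grep -E 'pos|force';python3 - <<'E'
from workcell import robot
import cv2
s=robot.state();print(s["force"],s["moment"],s["position"])
d=robot.capture("scene")[:,:,::-1].copy();cv2.imwrite("pics/s7.png",d)
c=cv2.resize(d[270:350,270:370],None,fx=8,fy=7,interpolation=cv2.INTER_CUBIC)
import numpy as np
cv2.imwrite("pics/c7.png",np.uint8(255*(c/255.)**.5))
E
```

```text
position: [0.6673, -0.142, 0.07]
force: [2.9, -0.7, 2.9]
grip_force: 1.6
[ 2.87299516 -0.74406554  2.90769844] [-0.10545063 -0.48360246 -0.00996481] [ 0.66731442 -0.14201454  0.06996294]
```

View pics/c7.png

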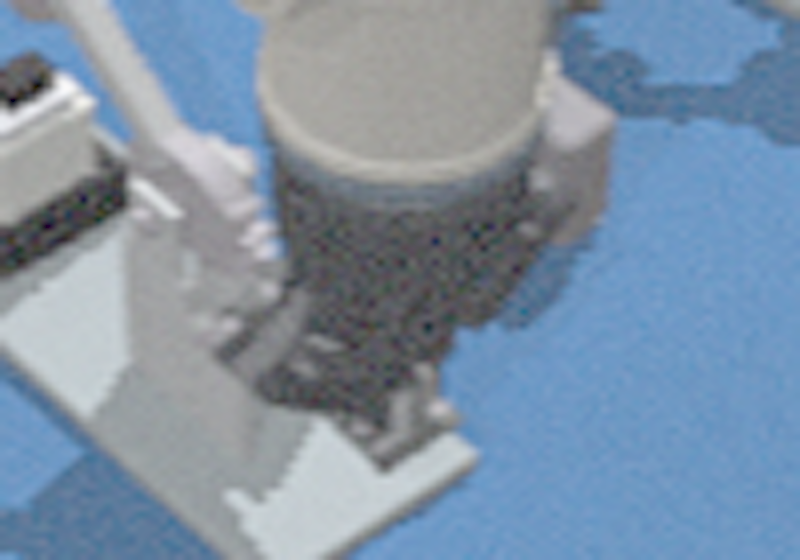

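The tab is now moving: its lower corner has gone from (317.5,333) to (318.5,337), with about 3 N. I'll continue to the stop.

```bash
for i in 1 2 3; do python3 -m creep '[[0,0,0.15,0,0,0,1],[0.1,0,0.3,0,0,0,1],[0.1,0,0.3,0,0,0,1]]' | grep -E 'pos|^force'; done
```

```text
position: [0.6679, -0.142, 0.0667]
force: [2.2, -0.0, 1.5]
position: [0.6686, -0.142, 0.0635]
force: [0.9, -0.9, 0.9]
position: [0.6694, -0.1419, 0.0607]
force: [-0.8, -0.5, 2.3]
```

```bash
for i in 1 2; do python3 -m creep '[[0,0,0.15,0,0,0,1],[0.1,0,0.3,0,0,0,1],[0.1,0,0.3,0,0,0,1]]' | grep -E 'pos|^force'; done
```

```text
position: [0.6712, -0.142, 0.0595]
force: [-4.0, 0.9, 14.3]
position: [0.6734, -0.1422, 0.0583]
force: [-4.8, -0.2, 26.2]
```

The force rises sharply at the stop. Lifting to check the tab in the camera.

```bash
python3 -m creep '[[0,0,-1,0,0,0,1],[0,0,-3,0,0,0,1],[0,0,-5,0,0,0,1],[0,0,-8,0,0,0,1],[0,0,-11,0,0,0,1],[0,0,-12,0,0,0,1],[0,0,-12,0,0,0,1]]'
python3 - <<'E'
import cv2,numpy as np
from workcell import robot
a=cv2.imread("pics/scene0.png");d=robot.capture("scene")[:,:,::-1].copy();cv2.imwrite("pics/s8.png",d)
for name,(r0,r1,c0,c1) in dict(tab=(317,334,310,327),bar=(238,258,253,283),hand=(278,305,262,286)).items():
    t=a[r0:r1,c0:c1]; s=d[r0-12:r1+12,c0-12:c1+12]
    m=cv2.matchTemplate(s,t,cv2.TM_CCOEFF_NORMED);_,v,_,l=cv2.minMaxLoc(m);print(name,v,l[0]-12,l[1]-12)
E
```

```text
t: 8.9
position: [0.6736, -0.1422, 0.1782]
ee_rot: [0.0, 1.0, -0.0, 0.002]
force: [0.5, -0.7, 0.2]
gripper_width: -0.0002
grip_force: 0.0
tab 0.6917260885238647 2 6
bar 0.9928641319274902 0 0
hand 0.9944159984588623 0 0
```

The tab moved (2,6) px against (1.7,6.3) px predicted, so it is fully down and stayed there. The bar and handset haven't moved. The fingertips act about 26 mm above the reported TCP, so bar contact should come near z = 0.206. Moving over the bar.

```bash
python3 -m creep '[[0,0,-2,0,0,0,1],[0,0,-5,0,0,0,1],[0,0,-8,0,0,0,1],[0,0,-11,0,0,0,1],[-1,0,-12.5,0,0,0,1],[-3.5,0,-12.5,0,0,0,1],[-6,0,-12.5,0,0,0,1],[-8.5,0,-12.5,0,0,0,1],[-11,0,-12.5,0,0,0,1],[-13.5,0,-12.5,0,0,0,1],[-16,0,-12.5,0,0,0,1],[-18.5,0,-12.5,0,0,0,1],[-20,0,-12.5,0,0,0,1],[-20.3,0,-12.5,0,0,0,1],[-20.3,0,-12.5,0,0,0,1]]'
python3 -m creep '[[0,0,2,0,0,0,1],[0,0,4,0,0,0,1],[0,0,6,0,0,0,1],[0,0,7.5,0,0,0,1],[0,0,8.3,0,0,0,1],[0,0,8.3,0,0,0,1]]'
python3 - <<'E'
from workcell import robot
import cv2
d=robot.capture("scene")[:,:,::-1];cv2.imwrite("pics/c9.png",cv2.resize(d[190:340,230:350],None,fx=4,fy=4,interpolation=cv2.INTER_CUBIC))
E
```

```text
t: 10.2
position: [0.4675, -0.1417, 0.2987]
ee_rot: [-0.0, 1.0, -0.0, -0.001]
force: [0.1, 0.1, 0.3]
gripper_width: 0.0002
grip_force: 0.0
t: 10.7
position: [0.4683, -0.1415, 0.2147]
ee_rot: [-0.001, 1.0, -0.0, -0.002]
force: [-0.0, 0.3, -0.8]
gripper_width: -0.0
grip_force: 0.0
```

View pics/c9.png

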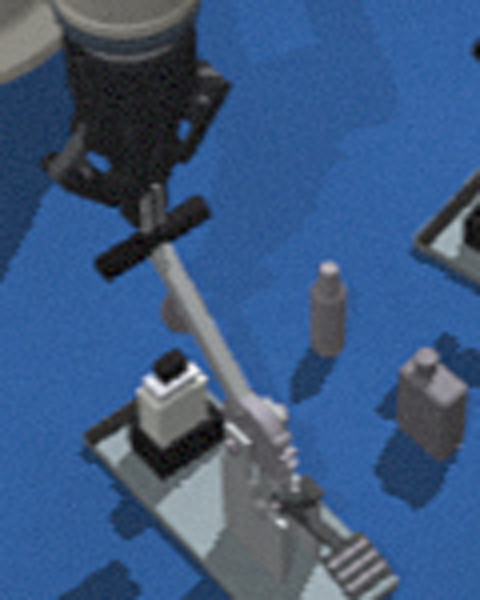

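The tab is visibly down. The shut fingertips at crop (153,225) stand just over the middle of the crossbar at (154,237). Pushing down along the arc.

```bash
python3 -m creep '[[0,0,0.4,0,0,0,1],[0,0,0.9,0,0,0,1],[-0.4,0,1.4,0,0,0,1],[-0.8,0,1.8,0,0,0,1],[-1.1,0,2.2,0,0,0,1],[-1.1,0,2.2,0,0,0,1]]'; python3 -m creep '[[-0.3,0,0.4,0,0,0,1],[-0.6,0,0.8,0,0,0,1],[-0.8,0,1.2,0,0,0,1],[-1.1,0,1.7,0,0,0,1],[-1.1,0,1.7,0,0,0,1]]'
```

```text
t: 11.25
position: [0.4573, -0.142, 0.195]
ee_rot: [0.0, 1.0, -0.0, -0.0]
force: [-1.1, -0.3, -0.1]
gripper_width: -0.0001
grip_force: 0.0
t: 11.67
position: [0.446, -0.1419, 0.1777]
ee_rot: [0.0, 1.0, -0.0, -0.001]
force: [-0.3, 0.1, 0.5]
gripper_width: 0.0
grip_force: 0.0
```

```bash
cat > m.py <<'E'
import cv2
from workcell import robot
a=cv2.imread("pics/scene0.png");d=robot.capture("scene")[:,:,::-1].copy();cv2.imwrite("pics/last.png",d)
for name,(r0,r1,c0,c1) in dict(Lend=(248,262,251,265),Rend=(236,252,272,286),hand=(284,305,262,286)).items():
    s=d[r0-5:r1+45,c0-25:c1+25]
    m=cv2.matchTemplate(s,a[r0:r1,c0:c1],cv2.TM_CCOEFF_NORMED);_,v,_,l=cv2.minMaxLoc(m);print(name,round(v,3),l[0]-25,l[1]-5)
E
python3 m.py
python3 - <<'E'
from h import *
def pr(X):
    p=P["scene"];c=np.array(p["R"])@X+np.array(p["t"]);q=np.array(p["intrinsics"])@c;return q[:2]/q[2]
b=pr(np.array([.471,-.1415,.223]))
for a in(.775,.65,.5,.35,.2,.0286):print(a,pr(np.array([.571-.14*np.cos(a),-.1415,.125+.14*np.sin(a)]))-b)
E
```

```text
Lend 0.98 -5 2
Rend 0.962 -5 2
hand 0.987 0 0
0.775 [-0.00392388  0.00566741]
0.65 [-2.57581072  0.66438733]
0.5 [-4.9836078   2.40495044]
0.35 [-6.62795891  5.10743393]
0.2 [-7.50211778  8.67820485]
0.0286 [-7.57101291 13.68683579]
```

The bar has moved (-5,2) px, matching an angle of about 0.5 rad above level. The arm is following the fingers, so I continue.

```bash
python3 -m creep '[[-0.3,0,0.6,0,0,0,1],[-0.6,0,1.2,0,0,0,1],[-0.8,0,1.8,0,0,0,1],[-1.0,0,2.4,0,0,0,1],[-1.2,0,3,0,0,0,1],[-1.4,0,3.6,0,0,0,1],[-1.5,0,4.2,0,0,0,1],[-1.6,0,4.8,0,0,0,1],[-1.7,0,5.3,0,0,0,1],[-1.7,0,5.3,0,0,0,1]]'; python3 m.py
python3 -m creep '[[0,0,0.3,0,0,0,1],[0,0,0.6,0,0,0,1],[0,0,0.6,0,0,0,1]]'
```

```text
t: 12.55
position: [0.4299, -0.1418, 0.1241]
ee_rot: [-0.0, 1.0, -0.0, -0.0]
force: [-0.0, -0.2, 0.1]
gripper_width: 0.0001
grip_force: 0.0
Lend 0.948 -8 11
Rend 0.921 -8 11
hand 0.916 0 0
t: 12.85
position: [0.4302, -0.142, 0.1188]
ee_rot: [0.0, 1.0, -0.0, 0.0]
force: [-0.6, 0.5, -1.5]
gripper_width: -0.0005
grip_force: 0.0
```

```bash
for i in 1 2 3; do python3 -m creep '[[0,0,0.15,0,0,0,1],[0,0,0.3,0,0,0,1],[0,0,0.3,0,0,0,1]]'| grep -E 'pos|^force'; done; python3 m.py
```

```text
position: [0.4301, -0.1419, 0.1159]
force: [-0.5, -0.5, 1.1]
position: [0.4299, -0.1419, 0.1128]
force: [-1.5, 0.3, 1.0]
position: [0.4301, -0.142, 0.1111]
force: [-7.5, 1.0, 21.3]
Lend 0.957 -7 13
Rend 0.89 -8 14
hand 0.905 0 0
```

The stop is reached at 21 N, with the bar shifted (-7.5,13.5) px against (-7.6,13.7) predicted. I'll hold briefly, lift off and verify.

```bash
python3 -m creep '[[0,0,0,0,0,0,1],[0,0,0.05,0,0,0,1],[0,0,0.05,0,0,0,1],[0,0,0.05,0,0,0,1],[0,0,-0.5,0,0,0,1],[0,0,-1.5,0,0,0,1],[0,0,-3.5,0,0,0,1],[0,0,-6,0,0,0,1],[0,0,-9,0,0,0,1],[0,0,-12,0,0,0,1],[0,0,-14,0,0,0,1],[0,0,-15,0,0,0,1],[0,0,-15,0,0,0,1],[0,0,-15,0,0,0,1]]'; python3 m.py
```

```text
t: 14.82
position: [0.43, -0.1418, 0.2597]
ee_rot: [-0.0, 1.0, -0.0, 0.0]
force: [-0.6, 0.5, -1.2]
gripper_width: -0.0001
grip_force: 0.0
Lend 0.972 -7 13
Rend 0.88 -8 13
hand 0.903 0 0
```

The arm stays down and the robot is clear, so I'm handing in.

```bash
python3 -c "
from workcell import robot
print(robot.finish_job())"
```

```text
the job is handed in; nothing more can be done
None
```

On the loaded press I pushed the thumb tab fully down, then pushed the arm to its stop; it stayed level after I lifted clear, with the handset upright in its nest, and the job is handed in (no verdict was returned).

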